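# Centre-punch the shelf bracket blank

### The job

Mark the L-shaped bracket for drilling: stand the spring punch on the scribed cross of the L-shaped steel blank, with its foot flat on the plate, and press it straight down until its spring snaps. Do not let it snap anywhere else and do not shift the bracket; then let go, leaving the punch standing upright on the cross with its sleeve sprung back up.

Things in the scene. Friction and masses are not known exactly. Their poses are not given: they have to be found in the camera images.
- punch: Upright spring punch, 138 mm tall, 0.37 kg. Steel foot 44 mm across, 10 mm high, on an 18 mm stem. On it slides a dark ringed sleeve: collar 38 mm across (40 to 50 mm up), grip 26 mm across (52 to 122 mm up), cap 32 mm across on top. Origin: centre of the foot's underside (point hidden there); z up its axis. Grip the sleeve, e.g. 95 mm up: lifted, it carries the foot along. Yaw is free.
- sleeve_body (a joint): Sleeve pressed down on the foot, m: 0 = sprung up, 0.012 = bottomed on a hard stop. Push the cap or the gripped sleeve. Resistance grows from 1 N to 10 N at about 5 mm, then the spring snaps and it falls to 4 N at the bottom. Snapped means beyond 9.5 mm; going to the bottom is right. It springs back when let go.
- bracket: Flat L-shaped steel blank, 6 mm thick, 0.5 kg, loose on the table. Origin: underside, below the drilled hole (dark 12 mm disc) in the L's corner. Long arm along +x, to 135 mm; short arm along +y, to 85 mm, with a second hole; both 50 mm wide, outer edges 25 mm from the origin. The cross is on the long arm. A straight strip nearby has a cross too: not for this job.
- drill_spot (a point): Centre of the scribed cross (two dark 22 mm lines) on the bracket's top face: on the middle line of the long arm, 100 mm from the corner hole, 35 mm from the arm's end, 6 mm above the table.
Not all that is in view belongs to the job. Of the things like the bracket, leave any that is blue or yellow; of the rest the larger one is meant.

How it is judged:
By the outcome, as a careful person would: the job done as asked, in the order asked, and still so for the second after the job is handed in, with the robot touching nothing.
It also fails if it takes over 38 s, if anything falls off the work surface, if the arm or the gripper's body presses on something with over 40 N, if the wrist force passes 120 N, or if a joint passes its speed limit or range.

### The arm

A 6-joint arm with a two-finger parallel gripper is mounted at the origin on the work surface. World frame = base frame: x ahead of the robot, y to its left, z up, the work surface at z = 0. Lengths are in mm, angles in rad, forces in N, time in s.
With the tool pointing down it reaches from about 300 to 775 mm from the base axis. Payload 14.6 kg.
Tool frame: the origin (TCP) lies on the centre line of the jaws, within the pads' length; the fingertips stand 19 mm ahead of it and the grasp point (between the pads) is the TCP (bot.tip_reach is the distance from the TCP to the fingertips, in mm); y points along the fingers, x is the direction in which the jaws open and shut, and the axes are right-handed (so a half turn about y gives the same grasp; the last joint's range is limited). The gripper opens to 85 mm and grips with 20 to 120 N. Pads are 22 mm wide; open, the fingers measure 114 mm over their backs; the gripper's body (76 mm by 85 mm) begins 54 mm behind the grasp point. The pads swing forward as they close: fully open they stand 13 mm farther back than shut.
Start: joints at [-1.216, 0.3, 1.521, -0, 1.321, -0.067], TCP at [225.164, -501.788, 250.281] pointing down, gripper open.
Joint ranges: [-3.03, 3.03], [-0.79, 2.21], [0.23, 2.52], [-1.04, 4.18], [0, 3.07], [-2.55, 2.55]. Speed limits (rad/s): [2.22, 2.22, 2.57, 3.14, 3.14, 3.14].

### API

Orientations are given as a unit quaternion [w, x, y, z].
In Python, from rig import bot gives the robot as it stands. Calls block until the motion is done:
- bot.move_to(position, orientation): joint-space move of the TCP to a pose.
- bot.servo_line(position, attitude=None, speed=150, until_force=None): straight line of the TCP; attitude=None keeps the orientation; speed is the mean speed in mm/s. With until_force (N) it stops when the force on the tool has changed by that much, and returns True; else False.
- bot.move_joints(angles): joint-space move.
- bot.move_gripper(opening, grip_force=None): finger opening in mm; grip_force is the grip in N (None keeps the last); returns when the fingers have stopped.
- bot.dwell(seconds).
- bot.ik(position, orientation): joint angles nearest the present ones, or None.
- bot.read_state(): the state.
- bot.read_camera(name): name is "scene" or "top"; returns a dict with "image" (420x560x3 uint8, blue, green, red), "depth" (420x560 float32, mm along the optical axis (not along the pixel's ray), 0 where there is no reading), "fovy" (degrees; the focal length in pixels is half the picture's height over the tangent of half this angle, whatever the lens; pixels are square), "cx", "cy" (the principal point, pixels), "eye" and "attitude" of the camera in the world. Camera axes: x right, y down, z forward; pixel columns grow to the right and rows downward; lengths in mm; the calibration is good to about 2 mm. A picture is of the moment at which its call begins.
A pose or a line that the arm cannot do raises bot.MotionError and nothing moves.
- bot.finish_job(): hands the job in, once; it reports no verdict.
The state is a dict: "clock": time; "joint_positions": joint angles; "qvel": joint speeds; "effort": joint torques, N m; "ee_pos": TCP position; "tool_rot": TCP orientation; "ft_force": force on the tool from outside, world axes, zero at the start; "moment": the same for the moment, N m; "grip_width": finger opening in mm.
Only numpy, scipy, OpenCV 4.12 (cv2) and the standard library are available. Lean on these libraries where they do the work, as an engineer would, in place of code of your own. Each camera call takes 0.05 s, during which the arm holds its last target.

## Working session

There is one attempt and no reset: what is moved stays moved. The work goes in short steps, each a Python script; the robot and the scene stay as the last script left them, time stands still between calls to the robot, and variables do not carry over. Pictures are saved under pics/ and viewed, and the job is handed in when it is done.

```bash
ls; mkdir -p pics; python3 - <<'E'
from rig import bot
import cv2,numpy as np,pickle
d={}
for n in("scene","top"):
    c=bot.read_camera(n);d[n]=c;cv2.imwrite(f"pics/{n}0.png",c["image"]);print(n,c["fovy"],c["cx"],c["cy"],c["eye"],c["attitude"],[k for k in c])
pickle.dump(d,open("c0.pkl","wb"))
s=bot.read_state();print(s["tool_rot"],s["clock"],s["ft_force"],s["grip_width"])
E
```

```text
pics
scene 45.31371419250763 276.038505536766 212.64053382013418 [1055.85626708 -511.19000112  972.2357208 ] [-0.29067855  0.8677191   0.38384356 -0.12342472] ['image', 'depth', 'fovy', 'cx', 'cy', 'eye', 'attitude']
top 50.441506486337296 269.2428776975785 212.13035093642605 [351.32716566 -40.75824996 871.57808927] [-0.08761863  0.71224538 -0.6916464   0.08157664] ['image', 'depth', 'fovy', 'cx', 'cy', 'eye', 'attitude']
[ 0.59380786 -0.59337947  0.3845384  -0.38395735] 0.1 [ 0.44377541  0.19155833 -0.16463792] 85.2344068680179
```

View pics/scene0.png

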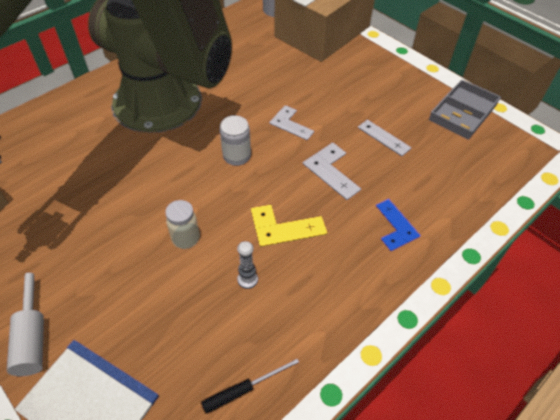

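View pics/top0.png

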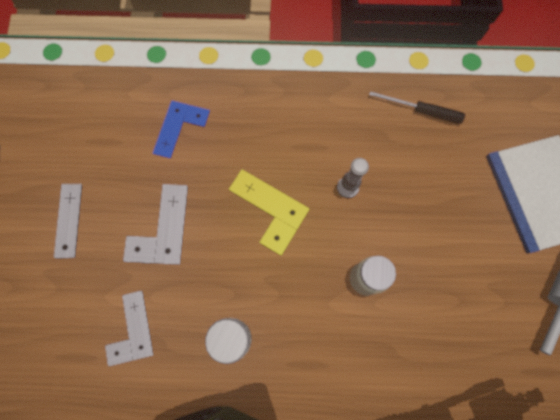

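Steel candidates in the top view: a larger L (170,223), a smaller L (132,330) and a straight strip (68,220). The yellow L (270,210) and blue L (180,128) are excluded. The larger grey L fits. Next I'll confirm it in a crop and measure.

```bash
cat > h.py <<'E'
import numpy as np,cv2
from scipy.spatial.transform import Rotation as R
def q2R(q): return R.from_quat([q[1],q[2],q[3],q[0]]).as_matrix()
def R2q(M):
    q=R.from_matrix(M).as_quat(); return [q[3],q[0],q[1],q[2]]
def f(c): return c["image"].shape[0]/2/np.tan(np.radians(c["fovy"])/2)
def ray(c,u,v):
    d=q2R(c["attitude"])@np.array([(u-c["cx"])/f(c),(v-c["cy"])/f(c),1.]); return np.array(c["eye"]),d
def onplane(c,u,v,z):
    e,d=ray(c,u,v); return e+d*(z-e[2])/d[2]
def proj(c,p):
    q=q2R(c["attitude"]).T@(np.array(p)-c["eye"]); return np.array([c["cx"]+f(c)*q[0]/q[2],c["cy"]+f(c)*q[1]/q[2]])
def tri(rs):
    A=np.zeros((3,3));b=np.zeros(3)
    for e,d in rs:
        d=d/np.linalg.norm(d);P=np.eye(3)-np.outer(d,d);A+=P;b+=P@e
    return np.linalg.solve(A,b)
def dep(c,u,v):
    e,d=ray(c,u,v); return e+d*c["depth"][int(round(v)),int(round(u))]
E
python3 - <<'E'
from h import *
import pickle
d=pickle.load(open("c0.pkl","rb"));t=d["top"];s=d["scene"]
def crop(c,x,y,w,h,k): return cv2.resize(c["image"][y:y+h,x:x+w],None,fx=k,fy=k,interpolation=cv2.INTER_CUBIC)
a=crop(t,110,170,100,100,4);b=crop(t,325,145,60,60,6)[:400,:360]
b=cv2.resize(b,(400,400));e=crop(s,290,130,100,75,4);g=crop(s,220,230,60,64,5);g=cv2.resize(g,(400,300))
cv2.imwrite("pics/crop1.png",np.vstack([np.hstack([a,b])[:300*2],np.zeros((0,800,3),np.uint8)]));cv2.imwrite("pics/crop2.png",np.hstack([e,g]))
for n,(c,px) in dict(cross_t=(t,(173,201)),hole_t=(t,(168,251)),cross_s=(s,(344,185)),hole_s=(s,(320,163)),h2t=(t,(138,249)),h2s=(s,(333,152))).items(): print(n,onplane(c,*px,6),dep(c,*px))
for c,px in((t,(360,166)),(s,(245,247))): print(dep(c,*px))
print(tri([ray(t,360,166),ray(s,245,247)]))
E
```

```text
cross_t [580.37959025 164.27750736   6.        ] [579.93431978 163.8789245    7.68265569]
hole_t [478.82529119 165.83314266   6.        ] [478.73941489 165.69399314   6.58300965]
cross_s [578.2484316  168.15369234   6.        ] [579.27057313 166.69981041   8.06786736]
hole_s [485.71531857 176.47121059   6.        ] [487.73622933 174.03373974   9.42490076]
h2t [481.05360921 225.06706949   6.        ] [480.98949314 224.93568783   6.4278038 ]
h2s [481.16538255 229.98876155   6.        ] [482.59072889 228.15049254   8.3964545 ]
[ 616.17514313 -185.98699273  141.80621486]
[ 623.89773197 -188.44644204  142.56301585]
[ 619.31391258 -186.4269517   134.91867257]
```

View pics/crop1.png

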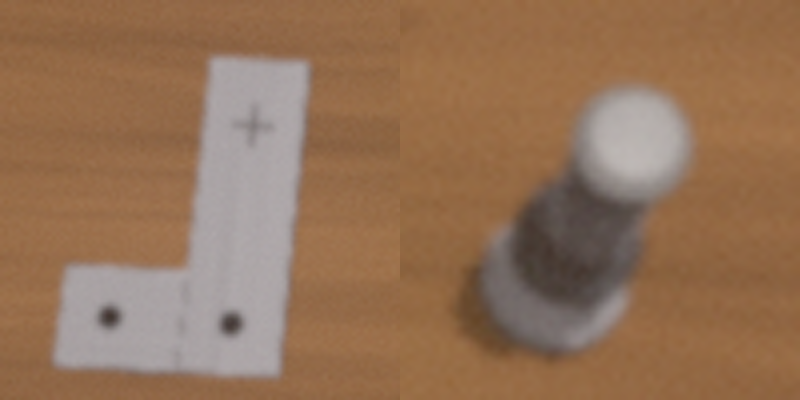

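View pics/crop2.png

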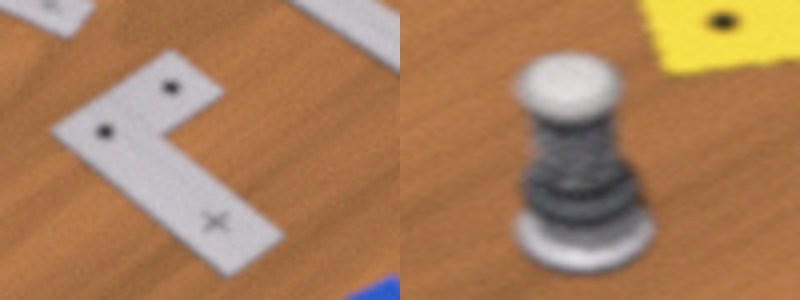

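The crop confirms the larger grey L: cross at top (173,201), holes at (168,251) and (137,249). The punch is standing upright at about (350,180). Next I'll refine with masks in both views.

```bash
cat > meas.py <<'E'
from h import *
def steel(c,box,seed):
    x,y,w,h=box; im=c["image"][y:y+h,x:x+w]; hsv=cv2.cvtColor(im,cv2.COLOR_BGR2HSV)
    m=((hsv[...,1]<60)&(hsv[...,2]>90)).astype(np.uint8)
    m=cv2.morphologyEx(m,cv2.MORPH_CLOSE,np.ones((5,5)))
    n,l,st,_=cv2.connectedComponentsWithStats(m)
    i=l[seed[1]-y,seed[0]-x]; return (l==i).astype(np.uint8),st[i]
def dark(c,u,v,r):
    """centroid of dark marks within r of (u,v), subpixel"""
    g=cv2.cvtColor(c["image"],cv2.COLOR_BGR2GRAY).astype(float)
    for _ in range(4):
        yy,xx=np.mgrid[:g.shape[0],:g.shape[1]]
        k=(xx-u)**2+(yy-v)**2<=r*r
        w=np.clip(np.median(g[k])-8-g,0,None)*k
        u,v=(w*xx).sum()/w.sum(),(w*yy).sum()/w.sum()
    return u,v
E
python3 - <<'E'
from meas import *
import pickle
d=pickle.load(open("c0.pkl","rb"));t=d["top"];s=d["scene"]
P={}
for n,a,b in(("cross",(173,201),(343.8,185.2)),("hole",(167.7,250.7),(316.3,163)),("h2",(137,249),(332.5,152))):
    ua=dark(t,*a,6 if n=="cross" else 5);ub=dark(s,*b,5 if n=="cross" else 4)
    P[n]=(onplane(t,*ua,6),onplane(s,*ub,6)); print(n,np.round(ua,1),np.round(ub,1),P[n][0].round(1),P[n][1].round(1),tri([ray(t,*ua),ray(s,*ub)]).round(1))
for i in(0,1): print([np.linalg.norm(P["hole"][i]-P[k][i]).round(1) for k in("cross","h2")])
# cap & foot
for c,box,seed in((t,(330,145,50,60),(360,166)),(s,(225,235,45,30),(245,247))):
    m,st=steel(c,box,seed);x,y=box[:2]
    cn=max(cv2.findContours(m,0,1)[0],key=cv2.contourArea)
    e=cv2.fitEllipse(cn);print("cap",st,e[0][0]+x,e[0][1]+y,e[1],onplane(c,e[0][0]+x,e[0][1]+y,138))
g=cv2.resize(s["image"][230:295,215:280],None,fx=9,fy=9,interpolation=cv2.INTER_CUBIC);cv2.imwrite("pics/foot.png",g)
E
```

```text
cross [172.8 201.1] [343.5 185. ] [580.2 164.6   6. ] [577.6 167.2   6. ] [579.4 164.    9.9]
hole [167.3 250.5] [315.8 162.5] [479.8 167.3   6. ] [477.3 169.7   6. ] [479.4 166.6   9.8]
h2 [136.9 248.8] [332.3 151.4] [481.4 227.2   6. ] [478.6 230.2   6. ] [481.  226.3  10.3]
[np.float64(100.4), np.float64(60.0)]
[np.float64(100.3), np.float64(60.5)]
cap [  7  13  32  40 525] 352.76378059387207 178.1002655029297 (18.75801658630371, 44.49104690551758) [ 595.14595538 -173.87949832  138.        ]
cap [ 13   7  15  23 296] 245.3068084716797 252.93868255615234 (14.29254150390625, 25.67746353149414) [ 632.43552875 -195.15110051  138.        ]
```

View pics/foot.png

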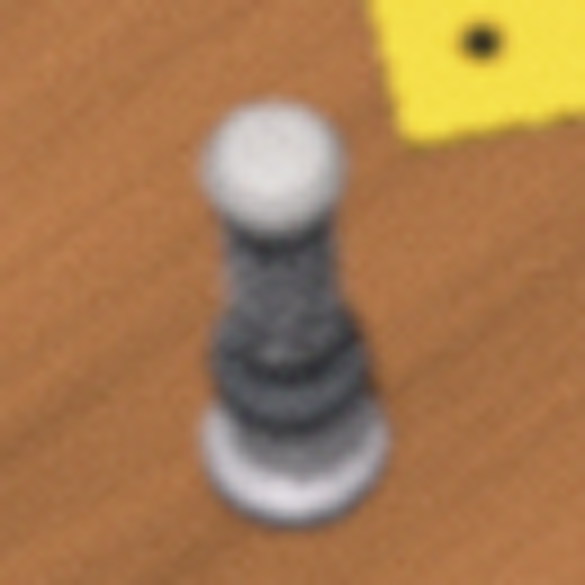

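```bash
python3 - <<'E'
from meas import *
import pickle
d=pickle.load(open("c0.pkl","rb"));t=d["top"];s=d["scene"]
print(onplane(t,359.8,166.3,138),onplane(s,245.2,246.7,138))
def cyl(c,p,r,z0,z1):
    a=np.linspace(0,2*np.pi,60); pts=np.array([proj(c,[p[0]+r*np.cos(k),p[1]+r*np.sin(k),z]) for z in(z0,z1) for k in a])
    return pts.min(0).round(1),pts.max(0).round(1)
for c,p in((t,onplane(t,359.8,166.3,138)),(s,onplane(s,245.2,246.7,138))): print(cyl(c,p,22,0,10),cyl(c,p,16,122,138))
from rig import bot
# candidate yaw grasps; tool down: z=-Z
for yaw in np.arange(-180,180,30):
    y=np.radians(yaw); X=np.array([np.cos(y),np.sin(y),0]);Z=np.array([0,0,-1.]);M=np.column_stack([X,np.cross(Z,X),Z]);q=R2q(M)
    o=[bot.ik(p,q) for p in([616,-187,95],[616,-187,200],[579,166,130],[579,166,101])]
    print(yaw,[None if k is None else np.round(k,2)[[0,5]] for k in o])
M=q2R(bot.read_state()["tool_rot"]);print(M.round(2))
E
```

```text
[ 616.99622335 -186.38770962  138.        ] [ 621.25043247 -185.92451216  138.        ]
(array([336. , 177.3]), array([358.5, 199.6])) (array([349. , 157.6]), array([369., 178.]))
(array([237.4, 270. ]), array([257.8, 290. ])) (array([237.1, 239.9]), array([253.5, 257.9]))
-180 [array([-0.64,  2.44]), None, array([-0.17,  2.27]), array([-0.17,  2.23])]
-150 [array([-0.53,  2.49]), None, array([-0.1 ,  2.38]), array([-0.1 ,  2.34])]
-120 [None, None, array([0.02, 2.36]), array([0.02, 2.33])]
-90 [None, None, array([0.16, 1.99]), array([0.16, 1.97])]
-60 [None, None, array([0.3 , 1.01]), array([0.3 , 1.04])]
-30 [None, None, array([0.43, 0.72]), array([0.43, 0.75])]
0 [None, None, None, None]
30 [None, None, None, None]
60 [array([-0.26,  1.47]), array([-0.26,  1.39]), None, None]
90 [array([-0.53,  1.78]), array([-0.53,  1.91]), array([0.35, 1.43]), array([0.35, 1.46])]
120 [array([-0.69,  2.08]), array([-0.69,  2.26]), array([0.04, 1.76]), array([0.04, 1.72])]
150 [array([-0.71,  2.31]), array([-0.71,  2.45]), array([-0.14,  2.06]), array([-0.14,  2.01])]
[[ 0.41 -0.    0.91]
 [-0.91  0.    0.41]
 [-0.   -1.    0.  ]]
```

```bash
cat >> h.py <<'E'
def down(yawdeg):
    y=np.radians(yawdeg); X=np.array([np.cos(y),np.sin(y),0]);Y=np.array([0,0,-1.]);return R2q(np.column_stack([X,Y,np.cross(X,Y)]))
E
python3 - <<'E'
from h import *
from rig import bot
for yaw in np.arange(-180,180,30):
    q=down(yaw)
    o=[bot.ik(p,q) for p in([619,-186,95],[619,-186,230],[579,166,180],[579,166,90],[579,166,250])]
    print(yaw,[None if k is None else np.round(k,2) for k in o])
E
```

```text
-180 [None, None, None, None, None]
-150 [array([-0.35,  0.67,  1.36, -0.  ,  1.11,  2.27]), array([-0.35,  0.53,  1.24, -0.  ,  1.37,  2.27]), None, None, None]
-120 [array([-0.35,  0.67,  1.36, -0.  ,  1.11,  1.75]), array([-0.35,  0.53,  1.24, -0.  ,  1.37,  1.75]), array([ 0.22,  0.48,  1.44, -0.  ,  1.22,  2.31]), array([ 0.22,  0.58,  1.51, -0.  ,  1.05,  2.31]), array([ 0.22,  0.42,  1.36, -0.  ,  1.36,  2.31])]
-90 [array([-0.35,  0.67,  1.36, -0.  ,  1.11,  1.22]), array([-0.35,  0.53,  1.24, -0.  ,  1.37,  1.22]), array([ 0.22,  0.48,  1.44, -0.  ,  1.22,  1.79]), array([ 0.22,  0.58,  1.51, -0.  ,  1.05,  1.79]), array([ 0.22,  0.42,  1.36, -0.  ,  1.36,  1.79])]
-60 [array([-0.35,  0.67,  1.36,  0.  ,  1.11,  0.7 ]), array([-0.35,  0.53,  1.24,  0.  ,  1.37,  0.7 ]), array([0.22, 0.48, 1.44, 0.  , 1.22, 1.27]), array([0.22, 0.58, 1.51, 0.  , 1.05, 1.27]), array([0.22, 0.42, 1.36, 0.  , 1.36, 1.27])]
-30 [array([-0.35,  0.67,  1.36, -0.  ,  1.11,  0.18]), array([-0.35,  0.53,  1.24, -0.  ,  1.37,  0.18]), array([ 0.22,  0.48,  1.44, -0.  ,  1.22,  0.74]), array([ 0.22,  0.
[... 849 characters left out ...]
6, -0.83])]
90 [array([-0.35,  0.67,  1.36, -0.  ,  1.11, -1.92]), array([-0.35,  0.53,  1.24, -0.  ,  1.37, -1.92]), array([ 0.22,  0.48,  1.44, -0.  ,  1.22, -1.35]), array([ 0.22,  0.58,  1.51, -0.  ,  1.05, -1.35]), array([ 0.22,  0.42,  1.36, -0.  ,  1.36, -1.35])]
120 [array([-0.35,  0.67,  1.36, -0.  ,  1.11, -2.44]), array([-0.35,  0.53,  1.24, -0.  ,  1.37, -2.44]), array([ 0.22,  0.48,  1.44, -0.  ,  1.22, -1.88]), array([ 0.22,  0.58,  1.51, -0.  ,  1.05, -1.88]), array([ 0.22,  0.42,  1.36, -0.  ,  1.36, -1.88])]
150 [None, None, array([ 0.22,  0.48,  1.44, -0.  ,  1.22, -2.4 ]), array([ 0.22,  0.58,  1.51, -0.  ,  1.05, -2.4 ]), array([ 0.22,  0.42,  1.36, -0.  ,  1.36, -2.4 ])]
```

```bash
python3 - <<'E'
from h import *
from rig import bot
q=down(0)
bot.move_to([619,-186,235],q)
bot.move_gripper(70)
c=bot.read_camera("scene");cv2.imwrite("pics/s1.png",c["image"])
print(bot.servo_line([619,-186,97],speed=90,until_force=4))
s=bot.read_state();print(s["ee_pos"],s["clock"],s["ft_force"],s["grip_width"])
c=bot.read_camera("scene");d=bot.read_camera("top")
cv2.imwrite("pics/g1.png",np.hstack([cv2.resize(c["image"][190:310,180:320],(400,343)),cv2.resize(d["image"][120:240,290:430],(400,343))]))
E
```

```text
False
[ 619.22337513 -186.06107354   97.55902093] 3.975 [ 0.00194502  0.03120993 -0.56987367] 70.19456289817741
```

View pics/g1.png

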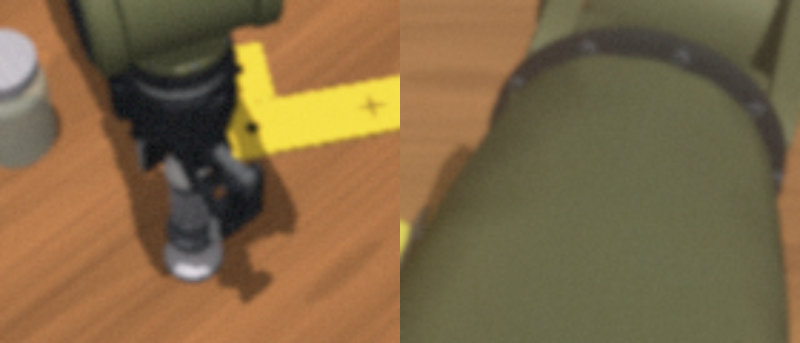

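The scene crop shows the punch standing between the open fingers, foot at about (247,282) in the full picture. The arm blocks the top view. Next I'll grip and lift.

```bash
python3 - <<'E'
from h import *
from rig import bot
bot.move_gripper(20,grip_force=40)
s=bot.read_state();print(s["ee_pos"],s["clock"],s["ft_force"],s["moment"],s["grip_width"])
bot.servo_line([619,-186,150],speed=70)
s=bot.read_state();print(s["ee_pos"],s["clock"],s["ft_force"],s["moment"],s["grip_width"])
c=bot.read_camera("scene")
cv2.imwrite("pics/g2.png",cv2.resize(c["image"][180:310,170:330],(800,600)))
E
```

```text
[ 619.14074166 -185.98895355   97.08858077] 4.5583 [ 1.43278454  0.00812258 -0.68853217] [ 0.02585135 -0.2571241  -0.00495502] 24.878115222511923
[ 618.75578146 -185.90848372  149.45263754] 5.4667 [ 0.91078956 -0.30512025 -4.49869951] [-0.01807418  0.01060717 -0.01209222] 25.28844903330545
```

View pics/g2.png

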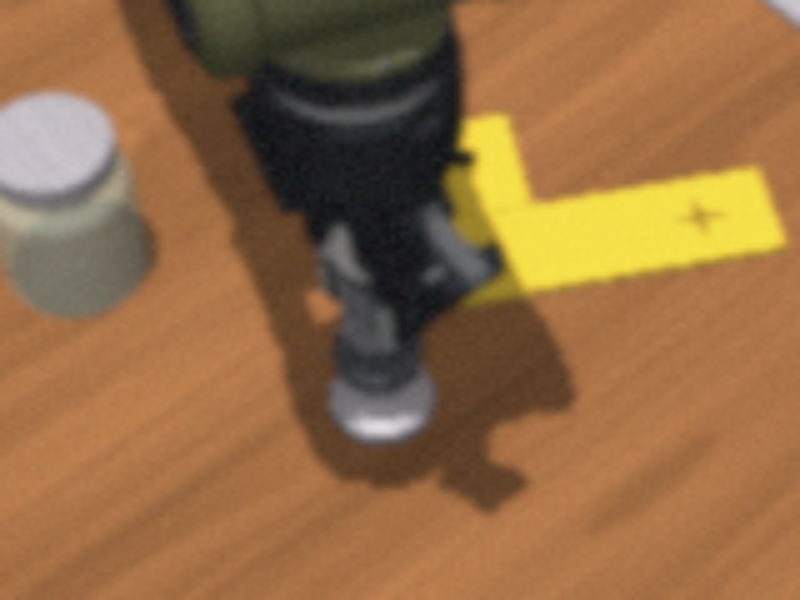

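```bash
python3 - <<'E'
from h import *
from rig import bot
import pickle
bot.move_to([579,166,150],down(0))
bot.servo_line([579,166,115],speed=80)
bot.dwell(0.3)
s=bot.read_state();print(s["ee_pos"],s["clock"],s["ft_force"],s["moment"],s["grip_width"])
d={n:bot.read_camera(n) for n in("scene","top")};pickle.dump((d,s),open("c1.pkl","wb"))
a=cv2.resize(d["scene"]["image"][120:220,280:400],(720,600),interpolation=cv2.INTER_CUBIC)
cv2.imwrite("pics/h1.png",a);cv2.imwrite("pics/h1t.png",d["top"]["image"])
E
```

```text
[579.1243171  166.07791528 115.38513181] 7.7333 [-0.05304376 -0.06424537 -2.93521587] [-0.02616318 -0.04062284 -0.03309153] 25.263924669346018
```

View pics/h1.png

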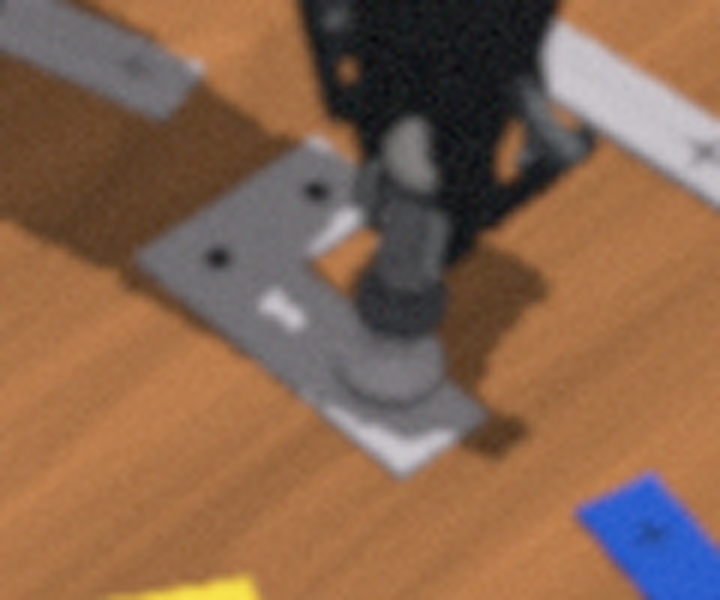

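View pics/h1t.png

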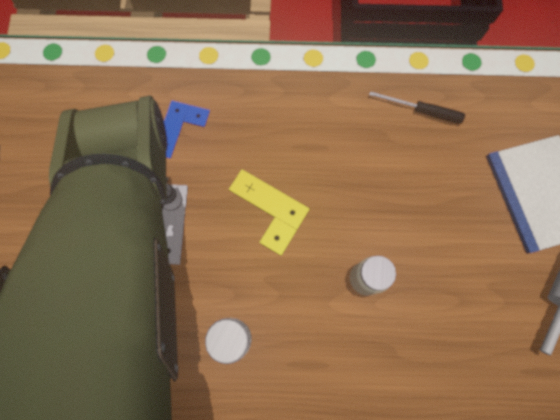

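```bash
python3 - <<'E'
from h import *
import pickle
d,s=pickle.load(open("c1.pkl","rb"));sc,t=d["scene"],d["top"]
a=sc["image"][160:200,320:370];b=t["image"][175:225,145:195]
g=lambda i:cv2.convertScaleAbs(cv2.resize(i,(400,int(400*i.shape[0]/i.shape[1])),interpolation=cv2.INTER_CUBIC),alpha=1.8,beta=-60)
A,B=g(a),g(b);A=cv2.copyMakeBorder(A,0,400-A.shape[0],0,0,0)
cv2.imwrite("pics/h2.png",np.hstack([A,B]))
def outl(c,p,r,zs):
    k=np.linspace(0,2*np.pi,120);pts=np.array([proj(c,[p[0]+r*np.cos(a),p[1]+r*np.sin(a),z]) for z in zs for a in k]);return pts.min(0).round(1),pts.max(0).round(1)
for p in([579.1,166.1],):
  print("scene foot",outl(sc,p,22,(18.3,28.3)),"top",outl(t,p,22,(18.3,28.3)))
  e=1; 
  for c in(sc,t): print([ (proj(c,[p[0]+10*i,p[1]+10*(1-i),18])-proj(c,[p[0],p[1],18])).round(2) for i in(1,0)])
E
```

```text
scene foot (array([335.4, 173.1]), array([353.7, 189.3])) top (array([158.4, 187.9]), array([181.8, 210.7]))
[array([2.97, 2.3 ]), array([ 2.74, -2.05])]
[array([ 0.41, -4.84]), array([-5.02, -0.14])]
```

View pics/h2.png

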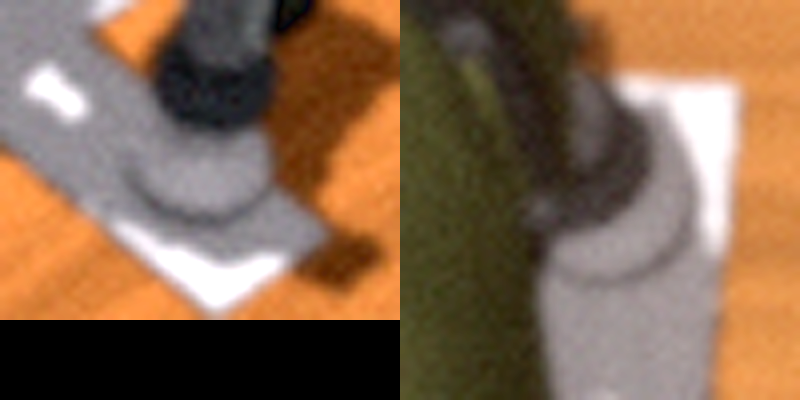

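The foot reads (577.2,170.3) in the scene view and (578.7,165.7) in the top view, while the cross reads (577.6,167.2) and (580.2,164.6). The same-camera corrections are (+0.4,-3.1) and (+1.5,-1.1). I'll apply (+1.1,-1.7), lower to just above the plate and check again.

```bash
cat > view.py <<'E'
from h import *
from rig import bot
import pickle,sys
def look(tag,zb):
    bot.dwell(0.25)
    s=bot.read_state();p=s["ee_pos"];print(np.round(p,2),s["clock"],np.round(s["ft_force"],2),np.round(s["moment"],3))
    sc,t=bot.read_camera("scene"),bot.read_camera("top");pickle.dump((sc,t,s),open(tag+".pkl","wb"))
    g=lambda i:cv2.convertScaleAbs(cv2.resize(i,(400,int(400*i.shape[0]/i.shape[1])),interpolation=cv2.INTER_CUBIC),alpha=1.8,beta=-60)
    A,B=g(sc["image"][160:200,320:370]),g(t["image"][175:225,145:195]);A=cv2.copyMakeBorder(A,0,400-A.shape[0],0,0,0)
    cv2.imwrite(f"pics/{tag}.png",np.hstack([A,B]))
    k=np.linspace(0,2*np.pi,120)
    # expected foot outline if centred on the cross as each camera measured it
    for n,c,x0,y0,cr in(("scene",sc,320,160,(577.6,167.2)),("top",t,145,175,(580.2,164.6))):
        for z in (zb,zb+10):
            pts=np.array([proj(c,[cr[0]+22*np.cos(a),cr[1]+22*np.sin(a),z]) for a in k])
            print(n,z,"want crop px min",((pts.min(0)-[x0,y0])*8).round(0),"max",((pts.max(0)-[x0,y0])*8).round(0))
E
python3 - <<'E'
from view import *
bot.servo_line([580.2,164.4,106],speed=40)
look("k1",9)
E
```

```text
[580.26 164.45 106.15] 8.4667 [-0.19  1.19 -4.38] [-0.047 -0.024  0.022]
scene 9 want crop px min [119. 141.] max [260. 249.]
scene 19 want crop px min [122. 120.] max [264. 228.]
top 9 want crop px min [132. 121.] max [308. 291.]
top 19 want crop px min [123. 110.] max [300. 281.]
```

View pics/k1.png

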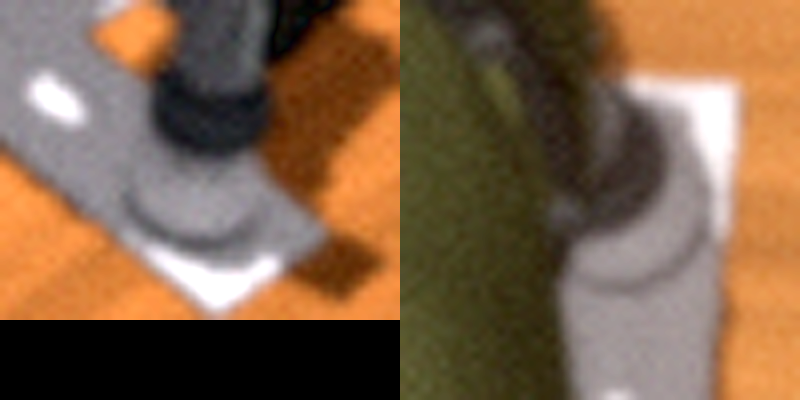

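```bash
python3 - <<'E'
from h import *
import pickle
t0=pickle.load(open("c0.pkl","rb"));sc,t,s=pickle.load(open("k1.pkl","rb"))
g0=t0["top"]["image"].astype(int);g=t["image"].astype(int)
for r in(198,200,202): print(r,"now G",g[r,176:192,1],"init sat",(g0[r,176:192,2]-g0[r,176:192,0]))
T=t0["top"]
# edges of long arm in init image at rows: saturation crossing
for r in(190,200,210,225):
    x=(g0[r,:,2]-g0[r,:,0]).astype(float)
    th=45
    def cr(a,b,st):
        for i in range(a,b,st):
            if (x[i]-th)*(x[i+st]-th)<=0 and x[i]<th: return i+st*(th-x[i])/(x[i+st]-x[i])
    L,Rr=cr(173,150,-1),cr(173,195,1)
    print(r,L,Rr,onplane(T,L,r,6)[:2].round(1),onplane(T,Rr,r,6)[:2].round(1))
k=cv2.resize(t["image"][185:215,160:195],(700,600),interpolation=cv2.INTER_CUBIC)
cv2.imwrite("pics/k1z.png",cv2.convertScaleAbs(k,alpha=2.2,beta=-140))
k=cv2.resize(sc["image"][170:196,332:362],(690,598),interpolation=cv2.INTER_CUBIC)
cv2.imwrite("pics/k1y.png",cv2.convertScaleAbs(k,alpha=2.2,beta=-120))
E
```

```text
198 now G [ 66  82 102 114 112 112 106 117 145 149 127 113 110 112 114 111] init sat [ 6  5  4  7  5  6  4  5  5 10 29 59 72 75 73 75]
200 now G [ 85 100 113 113 113 115 111 116 140 145 124 108 107 109 111 110] init sat [ 5  4  6  5  5  4  5  6  6 10 28 61 71 71 71 74]
202 now G [109 113 115 115 116 110 105 112 138 144 120 109 109 109 107 108] init sat [ 7  7  6  6  5  4  4  6  6 10 32 62 72 76 72 72]
190 161.19230769230768 187.375 [602.7 190.1] [604.2 137. ]
200 159.84 186.5151515151515 [581.7 191. ] [583.2 137.2]
210 158.95652173913044 185.3793103448276 [560.9 190.9] [562.5 137.9]
225 157.19230769230768 183.70967741935485 [530.2 191.7] [531.7 139. ]
```

View pics/k1z.png

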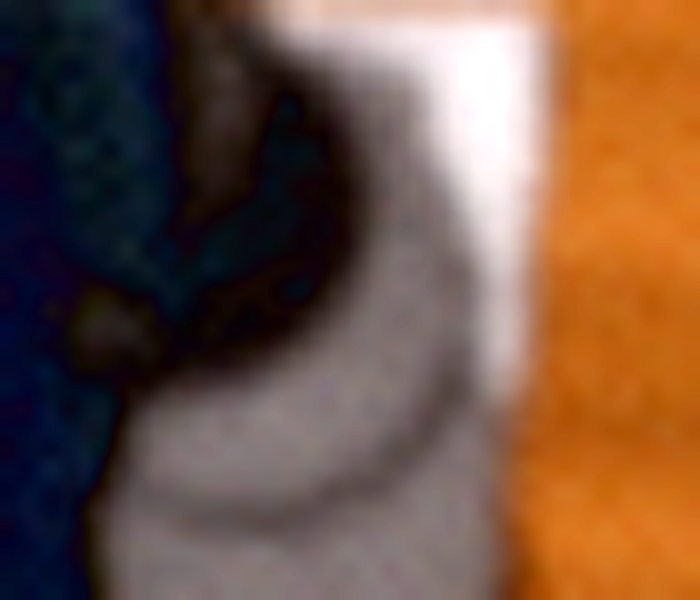

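View pics/k1y.png

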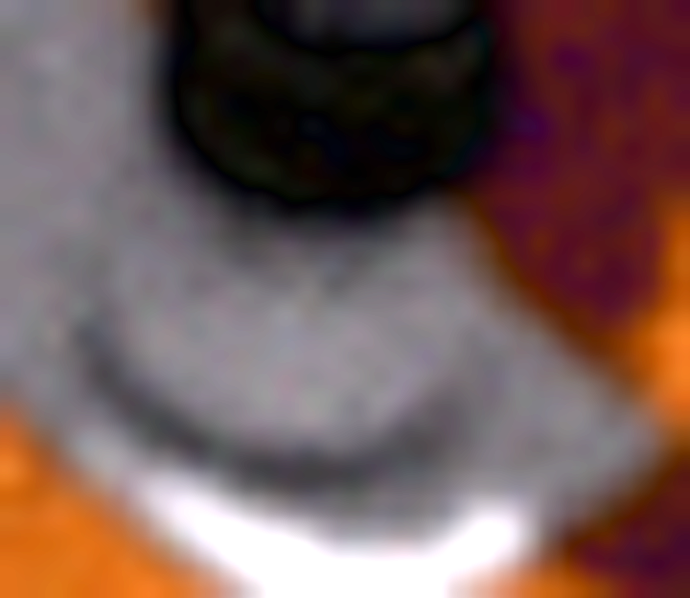

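The foot now agrees with the cross to within 1 mm in both views: top edges at 183.3/210.9 against 183.5/211.4 wanted, scene edges at 335.0/352.3/190.8 against 334.9/353/191.1. I'll make a final (-0.2,-0.6) trim and press.

```bash
python3 - <<'E'
from h import *
from rig import bot
def st(n):
    s=bot.read_state();print(n,np.round(s["ee_pos"],2),s["clock"],np.round(s["ft_force"],1),np.round(s["moment"],2),round(s["grip_width"],2))
bot.servo_line([580.0,163.9,106],speed=20);bot.dwell(.2);st("a")
for z in(102.5,100.5):
    print(bot.servo_line([580.0,163.9,z],speed=12,until_force=25));st(z)
print(bot.servo_line([580.0,163.9,88],speed=12,until_force=25));st("p")
bot.dwell(.2);st("p2")
c=bot.read_camera("scene");cv2.imwrite("pics/p1.png",cv2.resize(c["image"][120:220,280:400],(720,600),interpolation=cv2.INTER_CUBIC))
E
```

```text
a [580.01 163.9  106.  ] 9.0167 [ 0.1 -0.2 -3.4] [ 0.    0.   -0.06] 25.07
False
102.5 [580.21 163.93 102.92] 9.4583 [-0.5 -1.3  1.9] [-0.06  0.14 -0.02] 25.48
False
100.5 [580.26 163.93 101.11] 9.775 [-1.5 -0.7  6.2] [-0.1   0.55  0.02] 24.74
False
p [580.58 164.11  90.55] 10.9667 [-10.5  -3.   26. ] [-0.39  1.99  0.03] 25.16
p2 [580.59 164.1   90.54] 11.1667 [-9.6 -1.9 25.8] [-0.36  2.03  0.01] 25.36
```

View pics/p1.png

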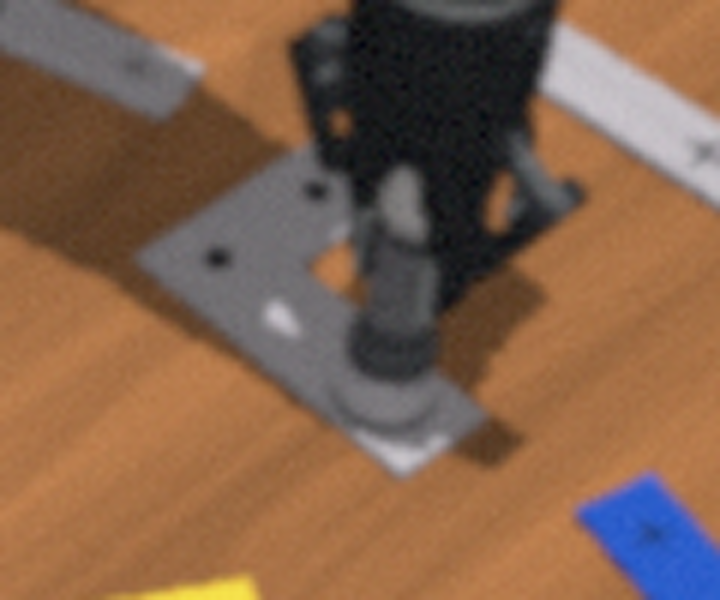

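The force rose to 26 N with 12.5 mm of travel, so the spring snapped and the sleeve bottomed. The bracket corner (138,258) and hole (218,258) are unchanged in the crop. Next I'll let the sleeve back up and release.

```bash
python3 - <<'E'
from h import *
from rig import bot
def st(n):
    s=bot.read_state();print(n,np.round(s["ee_pos"],2),s["clock"],np.round(s["ft_force"],1),np.round(s["moment"],2),round(s["grip_width"],2))
bot.servo_line([580.0,163.9,102.6],speed=20);bot.dwell(.2);st("up")
bot.move_gripper(70);bot.dwell(.2);st("open")
bot.servo_line([580.0,163.9,190],speed=70);st("clear")
bot.move_to([420,-150,300],down(0));bot.dwell(.3);st("away")
d={n:bot.read_camera(n) for n in("scene","top")}
import pickle;pickle.dump(d,open("c2.pkl","wb"))
a=cv2.resize(d["scene"]["image"][120:220,280:400],(400,333));b=cv2.resize(d["top"]["image"][150:270,110:254],(400,333))
cv2.imwrite("pics/f1.png",np.hstack([a,b]))
E
```

```text
up [580.16 163.93 102.6 ] 12.3 [2.4 0.2 2.5] [ 0.16 -0.55  0.03] 25.0
open [579.98 163.89 102.58] 13.0 [-0.5 -0.2  0.2] [-0.01  0.02  0.02] 69.71
clear [579.84 163.87 189.49] 14.4 [ 0.1 -0.1  1.1] [ 0.01 -0.02 -0.  ] 70.14
away [ 420.22 -149.69  299.79] 16.0833 [-0.1 -0.3  1.1] [-0.04  0.08 -0.04] 69.95
```

View pics/f1.png

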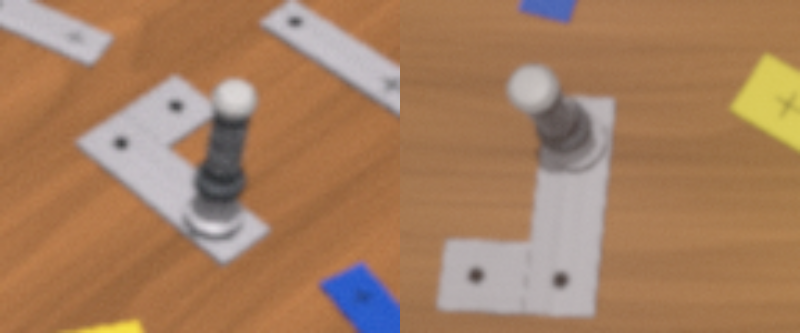

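The punch stands alone on the long arm. I'll check the bracket shift, the cap height and the foot position numerically.

```bash
python3 - <<'E'
from meas import *
import pickle
d=pickle.load(open("c2.pkl","rb"));t,s=d["top"],d["scene"]
for n,a,b in(("hole",(167.3,250.5),(315.8,162.5)),("h2",(136.9,248.8),(332.3,151.4))):
    print(n,np.round(dark(t,*a,5),1),np.round(dark(s,*b,4),1))
k=np.linspace(0,2*np.pi,120)
def ex(c,cr,r,z): 
    p=np.array([proj(c,[cr[0]+r*np.cos(a),cr[1]+r*np.sin(a),z]) for a in k]);return p.min(0).round(1),p.max(0).round(1)
for c,cr in((t,(580.2,164.6)),(s,(577.6,167.2))): print("want foot",ex(c,cr,22,6),"cap",proj(c,[*cr,144]).round(1),"cap if down 12",proj(c,[*cr,132]).round(1))
a=cv2.resize(t["image"][170:215,145:190],(405,405),interpolation=cv2.INTER_CUBIC);b=cv2.resize(s["image"][140:195,325:370],(369,451),interpolation=cv2.INTER_CUBIC)
a=cv2.copyMakeBorder(a,0,46,0,0,0);cv2.imwrite("pics/f2.png",cv2.convertScaleAbs(np.hstack([a,b]),alpha=1.4,beta=-60))
E
```

```text
hole [167.3 250.5] [315.8 162.5]
h2 [136.9 248.8] [332.3 151.4]
want foot (array([161.9, 190.6]), array([183.8, 211.7])) cap [155.5 180. ] cap if down 12 [157.2 182.1]
want foot (array([334.8, 178.4]), array([352.4, 191.9])) cap [350.6 146.2] cap if down 12 [349.9 149.9]
```

View pics/f2.png

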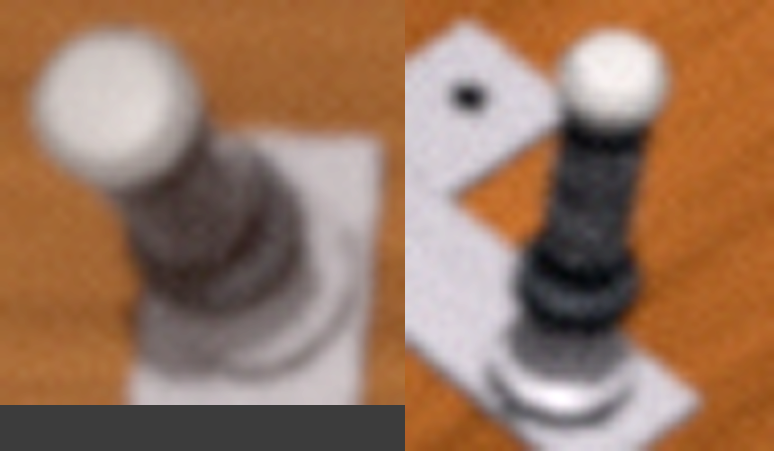

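```bash
python3 - <<'E'
from meas import *
import pickle
k=np.linspace(0,2*np.pi,120)
def e(c,cr,r,z): 
    p=np.array([proj(c,[cr[0]+r*np.cos(a),cr[1]+r*np.sin(a),z]) for a in k]);return p.min(0),p.max(0)
d0=pickle.load(open("c0.pkl","rb"));d2=pickle.load(open("c2.pkl","rb"))
for nm,d,crs,zb in(("before",d0,((621.2,-185.9),(617,-186.4)),0),("now",d2,((577.6,167.2),(580.2,164.6)),6)):
  c,t=d["scene"],d["top"]
  for h in(138,126): print(nm,h,"scene captop->foot bottom",(e(c,crs[0],22,zb)[1]-e(c,crs[0],16,zb+h)[0])[1].round(1),"collar bottom->foot bottom",(e(c,crs[0],22,zb)[1]-e(c,crs[0],19,zb+h-98)[1])[1].round(1),"top: capleft->footright",(e(t,crs[1],22,zb)[1]-e(t,crs[1],16,zb+h)[0]).round(1))
E
```

```text
before 138 scene captop->foot bottom 50.1 collar bottom->foot bottom 10.3 top: capleft->footright [ 7. 42.]
before 126 scene captop->foot bottom 46.8 collar bottom->foot bottom 7.5 top: capleft->footright [ 8.2 39.6]
now 138 scene captop->foot bottom 50.6 collar bottom->foot bottom 11.4 top: capleft->footright [37.6 40.6]
now 126 scene captop->foot bottom 47.0 collar bottom->foot bottom 8.2 top: capleft->footright [35.7 38.3]
```

Collar to foot-bottom measures 11.6 px (11.4 expected when sprung up, 8.2 when down), so the sleeve is up. The bracket holes are at identical pixels, and the foot is within about 1 mm of the cross in both views.

```bash
python3 - <<'E'
from rig import bot
print(bot.finish_job())
E
```

```text
the job is handed in; nothing more can be done
None
```

I stood the spring punch on the cross of the larger grey L-bracket and pressed it straight down until the spring snapped. I then eased the sleeve back up, let go, moved the arm clear and handed the job in. The last clock reading before hand-in was 16.1 s.

**Press:** the sleeve travelled about 12.5 mm to a firm stop, with the wrist force reading 26 N up. A sideways force of about 10 N built up at the bottom.

**Last checks:**
- **Bracket:** both of its holes are at the same pixels in both views as before the job, so it did not shift.
- **Punch position:** the foot outline is within about 1 mm of where it should be if centred on the cross, in each camera.
- **Sleeve:** the collar sits 11.6 px above the bottom of the foot. I expected 11.4 px with the sleeve sprung up and 8.2 px with it down.
- **Upright:** the punch stands by itself.

**Disagreements:**
- The two cameras differ by about 3.5 mm in absolute position, so I aligned the foot to the cross within each camera's own view.
- The cap's height in the scene view read about 2 px low. The same offset showed in the first picture, before anything was touched, so I put it down to the rounded cap edge.

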